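White-calibrate the colour reader, then hold it over the wet blue test tile

ROBOT

A 7-joint arm with a two-finger parallel gripper is mounted at the origin on the work surface. World frame = base frame: x ahead of the robot, y to its left, z up, the work surface at z = 0. Lengths are in m, angles in rad, forces in N, time in s.
With the tool pointing down it reaches from about 0.4 to 0.85 m from the base axis. Payload 4.5 kg.
Tool frame: the origin (TCP) lies at the very end of the fingers, on their centre line; the grasp point (between the pads) lies 19 mm behind it (tcp_to_grasp is the z of the grasp point in the tool frame, in m); z points along the fingers, y is the line along which they close (so a half turn about z gives the same grasp; the last joint's range is limited). The gripper opens to 88 mm and grips with 3 to 60 N. Pads are 18 mm wide; open, the fingers measure 123 mm over their backs; the gripper's body (75 mm by 187 mm) begins 45 mm behind the grasp point.
Start: joints at [1.37, 0.689, -0.195, 1.565, 0.157, 0.902, -0.215], TCP at [0.145, -0.608, 0.239] pointing down, gripper open.
Joint ranges: [-3.01, 3.01], [-0.46, 2.08], [-1.47, 1.51], [0.13, 2.56], [-1, 4.14], [0.04, 2.09], [-2.66, 2.66]. Speed limits (rad/s): [2.57, 2.57, 3.14, 3.14, 3.14, 3.14, 3.14].

INTERFACE

Orientations are given as a unit quaternion [x, y, z, w].
In Python, from plant import * gives the robot as it stands. The module is installed in compiled form; this text tells all that it offers.
- The arm moves only by the shell command python3 -m jog 'ROWS' [OPENING] [FORCE]. ROWS is JSON, a list that holds one entry, the list of rows, each a list of 6 numbers: the shift along the tool's x, y, z in m, then the turn, a rotation vector about the tool's x, y, z in rad. In form: [[[dx, dy, dz, ax, ay, az], ...]]. A call has 1 to 12 rows; each row shifts and turns the commanded pose from where the row before left it, along the tool's axes as they then stand; what a row does not reach is not made up. A row lasts 1/8 s, in which the tool goes at most 62.5 mm and 10.7 degrees, less where a joint would pass 70% of its speed; a pose out of reach is approached as far as the arm can. A call with a gripper value outside its range is refused whole. OPENING is the finger opening in m, from 0 to 0.0881, set as the call begins (- or left out, the last holds). The fingers move at their own pace and stop on an object; FORCE is the grip in N (left out, the last holds). Time passes only in rows, so rows that do not move let the fingers close. It gives the time, the measured TCP pose, the force, the opening and the grip force at its end, in the units of the state.
- get_state(): the state, without advancing time (a new reading comes with each control period).
- snapshot(name): name is "side" or "top"; returns a dict with "frame" (384x512x3 uint8, red, green, blue), "mtx" (3x3 intrinsics, pixels), "D" ([k1, k2, p1, p2, k3] as OpenCV has them; the pictures are not rectified), "xyz" and "orientation" of the camera in the world. Camera axes: x right, y down, z forward; pixel columns grow to the right and rows downward; lengths in m; the calibration is good to about 2 mm. A picture is of the moment at which its call begins. There is no depth.
- finish_job(): hands the job in; it is judged then, once.
The state is a dict: "clock": time; "q": joint angles; "qd": joint speeds; "joint_torque": joint torques, N m; "tool_pos": TCP position; "eef_rot": TCP orientation; "contact_force": force on the tool from outside, world axes, zero at the start; "moment": the same for the moment, N m; "opening": opening from 0.0 (shut) to 1.0 (fully open); "finger_force": force on a finger pad.
Only numpy, scipy, OpenCV 4.12 (cv2) and the standard library are available. Lean on these libraries where they do the work, as an engineer would, in place of code of your own. Each camera call takes 0.05 s, during which the arm holds its last target. There are 200 camera calls.

TASK

White-calibrate the handheld colour reader in its dock: take the red-handled ball stylus out of the tool block, press the yellow button recessed in the reader's top fully home with the stylus's tip, and stand the stylus back in its hole, all the way down. Then draw the reader up out of the dock, tip it over and hold it in the air in front of the blue test tile, square to the tile's sloping face, its lens over the middle of the tile and about 20 mm off it, and finish while holding it still there. The glaze is wet, so let nothing touch any of the three tiles, and leave the other things on the bench where they stand.

Things in the scene. Friction and masses are not known exactly. Their poses are not given: they have to be found in the camera images.
- reader: Colour reader, loose upright grey box with orange stripe and black top, 58 (x) x 44 (y) x 135 (z) mm, about 0.27 kg (varies), its lowest 36 mm in the dock's pocket. Origin: centre of the underside, where the lens is, looking along -z; z points to the button end, -x is the screen side. Flat sides from z = 15 to 110 mm (4 mm narrower above); grip it across y at z = 90 to 100 mm.
- cal_top (a point): Centre of the top of the yellow calibration button, 13 mm in diameter. It lies 4 mm below the reader's top, in the middle of a round well of 16 mm diameter.
- reader_cal (a joint): Travel of the calibration button: 0 up, 0.004 m fully pressed (towards the reader's underside). Spring: moves from 1.4 N, fully down at 4.5 N; returns when let go.
- dock: White calibration dock, fixed, 104 x 86 x 50 mm block on a 130 x 110 x 10 mm foot; pocket for the reader open at the top, 36 mm deep, 2 mm play on each side. Origin: centre of its underside; z up. The seated reader's origin is 14 mm above it, with the same axes.
- stylus: Ball stylus, loose, upright, 45 g. Steel ball tip of 7 mm diameter at the lower end, 5 mm shaft up to z = 46 mm, brass flange 22 mm in diameter from z = 46 to 50 mm, red round handle 14 mm in diameter from z = 50 to 140 mm. Origin: lowest point of the ball tip; z along the handle, away from the tip.
- tool_block: Fixed wooden block 74 (x) x 200 (y) x 58 (z) mm with three holes in a row along y at y = -66, 0, +66 mm, each 12 mm in diameter and 50 mm deep. Holds the loop tool (-66), the needle tool (0) and the stylus (+66). Origin: centre of its underside.
- stylus_hole (a point): Centre of the mouth of the stylus's hole (the one at y = +66 mm), at the block's top. All the way down, the stylus's flange rests on the block's top and its tip is 46 mm below this point.
- tile_blue: The blue test tile, 75 x 75 x 7 mm, wet glaze, fixed on the sloped face of stand_blue. Origin: centre of its glazed face; z points squarely out of the face (up and to the stand's front, 45 deg from vertical), x up the slope, y along the tile's width.
- tile_green: The green test tile, 75 x 75 x 7 mm, wet glaze, fixed on the sloped face of stand_green. Origin: centre of its glazed face; z points squarely out of the face (up and to the stand's front, 45 deg from vertical), x up the slope, y along the tile's width.
- tile_amber: The amber test tile, 75 x 75 x 7 mm, wet glaze, fixed on the sloped face of stand_amber. Origin: centre of its glazed face; z points squarely out of the face (up and to the stand's front, 45 deg from vertical), x up the slope, y along the tile's width.
- stand_blue: Fixed plywood drying stand for the blue tile, 85 mm wide (y), 140 mm deep (x), 132 mm high, with a board sloping up at 45 deg away from its front (-x), which is turned to the robot's right. A ledge under the tile stands about 7 mm proud of the tile's face. Origin: centre of its underside; the tile's centre is 98 mm above it.
- stand_green: Fixed plywood drying stand for the green tile, 85 mm wide (y), 140 mm deep (x), 132 mm high, with a board sloping up at 45 deg away from its front (-x), which is turned to the robot's right. A ledge under the tile stands about 7 mm proud of the tile's face. Origin: centre of its underside; the tile's centre is 98 mm above it.
- stand_amber: Fixed plywood drying stand for the amber tile, 85 mm wide (y), 140 mm deep (x), 132 mm high, with a board sloping up at 45 deg away from its front (-x), which is turned to the robot's right. A ledge under the tile stands about 7 mm proud of the tile's face. Origin: centre of its underside; the tile's centre is 98 mm above it.
- needle_tool: Needle tool with a dark wooden handle standing in the block's middle hole, top about 131 mm above the bench; leave it. Origin: its lower tip.
- loop_tool: Wire loop tool standing in the block's hole at y = -66 mm, top about 134 mm above the bench; leave it. Origin: its lower end.
- glaze_jar: Jar of glaze, 72 mm in diameter, 85 mm high; leave it. Origin: centre of its underside.
- stain_jar: Jar of stain, 60 mm in diameter, 70 mm high; leave it. Origin: centre of its underside.
- bisque_bowl: Pink unglazed bowl, 100 mm in diameter, 45 mm high; leave it. Origin: centre of its underside.
- bisque_cup: Pink unglazed cup, 72 mm in diameter, 80 mm high; leave it. Origin: centre of its underside.
- tile_stack: Stack of four pink unglazed tiles, 76 x 76 x 28 mm; leave it. Origin: centre of its underside.
Not all that is in view belongs to the job. What is shaped like the reader but green or pink is not meant.

How it is judged:
By the outcome, as a careful person would: the job done as asked, in the order asked, and still so for the second after the job is handed in, while the arm keeps its last pose, push and grip.
It also fails if it takes over 66 s, if anything falls off the work surface, if the arm or the gripper's body presses on something with over 40 N, if the wrist force passes 120 N, or if a joint passes its speed limit or range.

## Working session

There is one attempt and no reset: what is moved stays moved. The work goes in short steps, Python scripts to look and compute and a shell command to move; the robot and the scene stay as the last step left them, time stands still between calls to the robot, and variables do not carry over. Pictures are saved under pics/ and viewed, at most 14 in all, crops included, and the job is handed in when it is done.

```bash
mkdir -p pics && cat > h.py <<'E'
from plant import *
import numpy as np, cv2
from scipy.spatial.transform import Rotation as R
def snap(n,f=None):
    s=snapshot(n)
    if f: cv2.imwrite('pics/'+f,s['frame'][:,:,::-1])
    return s
def ray(s,uv):
    p=cv2.undistortPoints(np.array(uv,float).reshape(-1,1,2),np.array(s['mtx']),np.array(s['D'])).reshape(-1,2)
    d=np.c_[p,np.ones(len(p))]@R.from_quat(s['orientation']).as_matrix().T
    return np.array(s['xyz']),d
def onz(s,uv,z):
    o,d=ray(s,uv); return o+d*((z-o[2])/d[:,2])[:,None]
def tri(s1,a,s2,b):
    o1,d1=ray(s1,a);o2,d2=ray(s2,b);out=[]
    for x,y in zip(d1,d2):
        t=np.linalg.lstsq(np.c_[x,-y],o2-o1,rcond=None)[0]
        p,q=o1+t[0]*x,o2+t[1]*y; out.append(np.r_[(p+q)/2,np.linalg.norm(p-q)])
    return np.array(out)
def proj(s,P):
    M=R.from_quat(s['orientation']).as_matrix().T
    return cv2.projectPoints(np.array(P,float).reshape(-1,1,3),cv2.Rodrigues(M)[0],-M@np.array(s['xyz']),np.array(s['mtx']),np.array(s['D']))[0].reshape(-1,2)
E
python3 - <<'E'
from h import *
np.set_printoptions(precision=4,suppress=True)
st=get_state();print(st)
for n in('side','top'):
    s=snap(n,n+'0.png');print(n,s['xyz'],s['orientation'],s['mtx'],s['D'])
    print(R.from_quat(s['orientation']).as_matrix())
E
```

```text
{'clock': 0.0, 'q': array([ 1.3698,  0.69  , -0.1945,  1.5664,  0.1573,  0.9025, -0.2151]), 'qd': array([-0.0013, -0.0001, -0.0009,  0.0002, -0.0008, -0.0001,  0.0005]), 'joint_torque': array([ -0.    , -52.7557,  -1.2672, -15.3424,  -0.0527,   0.0064,
         0.0002]), 'tool_pos': array([ 0.1452, -0.6072,  0.2379]), 'eef_rot': array([ 0.9931,  0.1172, -0.0002, -0.0009]), 'contact_force': array([-0.0574, -0.0855,  0.0171]), 'moment': array([ 0.0175,  0.0039, -0.0335]), 'finger_force': 0.0, 'opening': 0.9989628781078427}
side [ 0.5028 -0.9401  0.7675] [ 0.8924 -0.0253  0.0113 -0.4503] [[461.902    0.     256.6069]
 [  0.     461.902  191.7403]
 [  0.       0.       1.    ]] [-0.0721  0.      0.      0.      0.    ]
[[ 0.9985 -0.0349  0.043 ]
 [-0.0553 -0.5931  0.8032]
 [-0.0025 -0.8044 -0.5941]]
top [ 0.438  -0.0646  1.6042] [-0.6976  0.7152 -0.0252  0.0342] [[496.4618   0.     249.5131]
 [  0.     496.4618 184.7588]
 [  0.       0.       1.    ]] [-0.2  0.   0.   0.   0. ]
[[-0.0244 -0.9962  0.0841]
 [-0.9996  0.0255  0.0117]
 [-0.0138 -0.0838 -0.9964]]
```

View pics/side0.png

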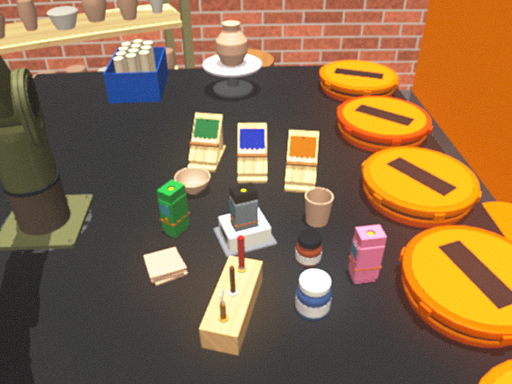

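View pics/top0.png

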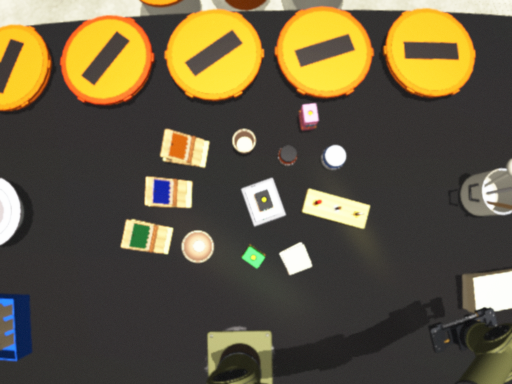

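The side view shows the reader in its dock (yellow button about 243,190), the stylus (241,252), the block below it and the blue tile (252,139). The top view has the button at about (264,200), the stylus at (319,202), the block around (336,208) and the blue tile at (167,193). Next I measure them by colour masks.

```bash
cat > m.py <<'E'
from h import *
np.set_printoptions(precision=4,suppress=True)
S={n:snap(n) for n in('side','top')}
def blob(s,lo,hi,roi):
    h=cv2.cvtColor(s['frame'],cv2.COLOR_RGB2HSV);x0,y0,x1,y1=roi
    m=cv2.inRange(h,lo,hi);k=np.zeros_like(m);k[y0:y1,x0:x1]=m[y0:y1,x0:x1]
    n,l,st,c=cv2.connectedComponentsWithStats(k)
    if n<2:return None,None,None
    i=1+np.argmax(st[1:,4]);return c[i],st[i],(l==i).astype(np.uint8)
yel=((22,120,120),(35,255,255));blue=((110,150,60),(130,255,255));red=((0,150,60),(6,255,255))
b1,t1,_=blob(S['side'],*yel,(230,178,258,205));b2,t2,_=blob(S['top'],*yel,(255,190,275,210))
print('btn',b1,t1,b2,t2,tri(S['side'],b1,S['top'],b2))
a,ta,ma=blob(S['side'],*blue,(235,120,270,160));b,tb,mb=blob(S['top'],*blue,(145,175,195,212))
print('blue',a,ta,b,tb,tri(S['side'],a,S['top'],b))
for n,m in(('side',ma),('top',mb)):
    print(n,cv2.boxPoints(cv2.minAreaRect(np.argwhere(m)[:,::-1].astype(np.float32))))
a,ta,ma=blob(S['side'],*red,(230,225,255,280));b,tb,mb=blob(S['top'],(0,120,60),(8,255,255),(308,192,330,212))
print('red',a,ta,b,tb)
# dock white top outline and block outline in top
d,td,md=blob(S['top'],(0,0,150),(180,60,255),(235,170,295,235))
r=cv2.minAreaRect(np.argwhere(md)[:,::-1].astype(np.float32));print('dock',r,onz(S['top'],cv2.boxPoints(r),.06))
k,tk,mk=blob(S['top'],(12,40,120),(32,200,255),(295,180,380,235))
r=cv2.minAreaRect(np.argwhere(mk)[:,::-1].astype(np.float32));print('block',r,onz(S['top'],cv2.boxPoints(r),.058))
o=np.hstack([cv2.resize(S['side']['frame'][165:325,195:295],(400,600),interpolation=cv2.INTER_CUBIC),cv2.resize(S['top']['frame'][150:270,240:320],(400,600),interpolation=cv2.INTER_CUBIC)])
cv2.imwrite('pics/c1.png',o[:,:,::-1])
E
python3 m.py
```

```text
btn [243.1304 189.7826] [240 188   7   4  23] [263.5926 199.1852] [261 197   6   6  27] [[ 0.5176 -0.0878  0.144   0.    ]]
blue [252.0221 138.4423] [241 130  23  19 407] [160.9425 191.4601] [154 180  15  23 313] [[0.5519 0.2254 0.0978 0.0009]]
side [[241. 130.]
 [263. 130.]
 [263. 148.]
 [241. 148.]]
top [[154. 180.]
 [168. 180.]
 [168. 202.]
 [154. 202.]]
red [240.8378 250.7095] [238 236   6  31 148] [318.     201.7692] [316 200   5   4  13]
dock ((262.9984436035156, 201.41232299804688), (40.1602897644043, 33.892181396484375), 70.55996704101562) [[ 0.5586 -0.0175  0.06  ]
 [ 0.5914 -0.1182  0.06  ]
 [ 0.4721 -0.1565  0.06  ]
 [ 0.4396 -0.0563  0.06  ]]
block ((335.72137451171875, 208.19952392578125), (65.92878723144531, 25.756317138671875), 15.461216926574707) [[ 0.4799 -0.2032  0.058 ]
 [ 0.5569 -0.2272  0.058 ]
 [ 0.4963 -0.4265  0.058 ]
 [ 0.4191 -0.4016  0.058 ]]
```

View pics/c1.png

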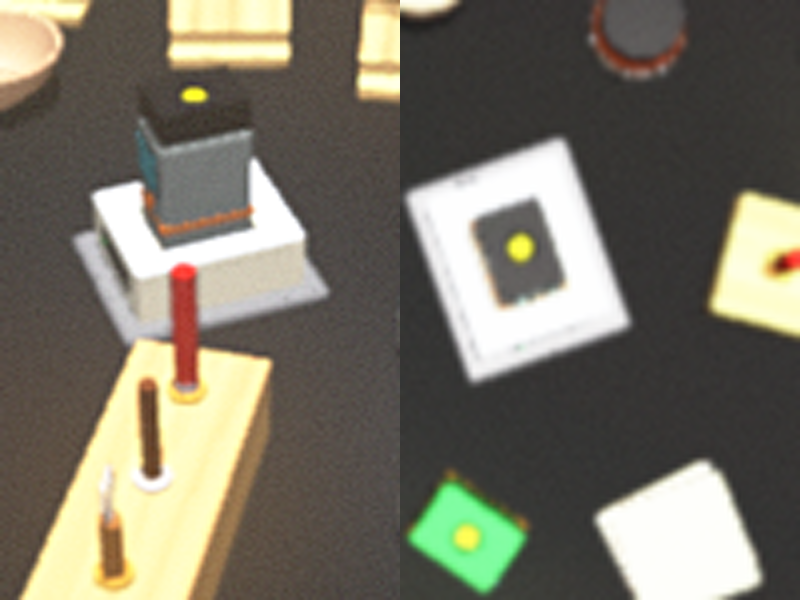

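Crop: the screen (-x) side of the reader faces the robot, the dock is yawed about +18° and the block about -17°. The stylus stands with its flange on the block. Next come the stylus top and flange, plus the tile's edges.

```bash
cat >> m.py <<'E'
E
python3 - <<'E'
from h import *
np.set_printoptions(precision=4,suppress=True)
s,t=snap('side'),snap('top')
print('stylus top side@.152',onz(s,[[241.2,237.5]],.152),'flange@.06',onz(s,[[241.7,269]],.06))
h=cv2.cvtColor(t['frame'],cv2.COLOR_RGB2HSV);print(h[197:207,310:326,0]);print(h[197:207,310:326,1])
print('tip/base in top',proj(t,[[.507,-.251,.152],[.507,-.251,.06]]))
print('tri top',tri(s,[[241.2,237.5]],t,[[320,201.5]]))
# tile stand edges in top: wood stand mask
for n,im,roi in(('top',t,(140,170,200,215)),('side',s,(228,118,275,185))):
    x0,y0,x1,y1=roi;m=cv2.inRange(cv2.cvtColor(im['frame'],cv2.COLOR_RGB2HSV),(12,30,90),(32,220,255))[y0:y1,x0:x1]
    c=max(cv2.findContours(m,0,2)[0],key=cv2.contourArea).reshape(-1,2)+[x0,y0]
    r=cv2.minAreaRect(c.astype(np.float32));print(n,r,cv2.boundingRect(c),cv2.boxPoints(r).ravel())
# corner rays of the blue mask: fit edge slopes
h=cv2.cvtColor(t['frame'],cv2.COLOR_RGB2HSV);m=cv2.inRange(h,(110,150,60),(130,255,255))[175:212,145:195]
rows=[(y+175,np.where(m[y])[0].mean()+145,m[y].astype(bool).sum()) for y in range(m.shape[0]) if m[y].any()];print(rows)
cols=[(x+145,np.where(m[:,x])[0].mean()+175,m[:,x].astype(bool).sum()) for x in range(m.shape[1]) if m[:,x].any()];print(cols)
h=cv2.cvtColor(s['frame'],cv2.COLOR_RGB2HSV);m=cv2.inRange(h,(110,150,60),(130,255,255))[120:160,230:275]
print([(y+120,np.where(m[y])[0].mean()+230,m[y].astype(bool).sum()) for y in range(m.shape[0]) if m[y].any()])
E
```

```text
stylus top side@.152 [[ 0.5085 -0.2584  0.152 ]] flange@.06 [[ 0.5075 -0.2552  0.06  ]]
[[30 30 30 30 30 30 30 30 29 29 29 29 29 29 29 29]
 [30 30 30 30 30 30 30 30 29 29 28 29 29 29 29 29]
 [30 30 30 31 30 29 29 28 24 21 22 26 29 29 29 29]
 [30 30 30 30 29 26 22 17 10  7  8 16 27 30 30 30]
 [30 30 30 28 27 20 11  5  3  2  4 12 26 30 30 30]
 [30 29 29 25 21 13  4  1  1  2  5 15 27 30 30 30]
 [30 30 27 21 16 10  5  7  8 10 15 24 29 29 29 30]
 [30 29 26 21 17 17 20 21 23 26 28 29 29 29 29 29]
 [30 29 28 26 24 24 28 29 29 30 29 30 30 30 29 29]
 [30 30 30 29 29 29 29 30 30 30 30 30 30 30 30 30]]
[[ 36  34  34  36  36  37  41  42  43  46  49  53  53  56  55  55]
 [ 39  37  36  35  36  40  42  43  50  54  57  53  49  51  51  54]
 [ 40  37  40  45  55  72  73  79  96 111 105  81  53  43  45  48]
 [ 38  41  48  72  99 128 135 146 167 177 166 129  74  44  39  41]
 [ 38  43  61 100 131 159 183 203 203 196 188 150  84  46  37  36]
 [ 34  43  68 126 151 173 212 225 210 197 179 137  77  45  40  38]
 [ 32  45  87 144 163 187 210 214 195 172 141  99  59  46  45  44]
 [ 31  46  89 135 166 174 173 16
[... 2185 characters left out ...]
0), np.int64(23)), (132, np.float64(252.0), np.int64(23)), (133, np.float64(252.0), np.int64(23)), (134, np.float64(252.0), np.int64(23)), (135, np.float64(252.0), np.int64(23)), (136, np.float64(252.0), np.int64(23)), (137, np.float64(252.0), np.int64(23)), (138, np.float64(252.0), np.int64(23)), (139, np.float64(252.0), np.int64(23)), (140, np.float64(252.0), np.int64(23)), (141, np.float64(252.0), np.int64(23)), (142, np.float64(252.0), np.int64(23)), (143, np.float64(252.0), np.int64(23)), (144, np.float64(252.0), np.int64(23)), (145, np.float64(252.0), np.int64(23)), (146, np.float64(252.0), np.int64(23)), (147, np.float64(252.1875), np.int64(16)), (148, np.float64(255.0), np.int64(3))]
```

```bash
cat >> h.py <<'E'
np.set_printoptions(precision=4,suppress=True)
def down(yang):  # tool pointing down with tool y at world angle yang (deg)
    a=np.radians(yang);y=np.array([np.cos(a),np.sin(a),0]);z=np.array([0,0,-1.]);return R.from_matrix(np.c_[np.cross(y,z),y,z])
def delta(P,Rt,st=None):
    st=st or get_state();Rc=R.from_quat(st['eef_rot'])
    d=np.array(P)-st['tool_pos'];rv=(Rc.inv()*Rt).as_rotvec()
    print('shift tool',Rc.inv().apply(d),'turn deg',np.degrees(rv),'rad',rv,'| shift after turn',Rt.inv().apply(d))
E
python3 - <<'E'
from h import *
delta([.508,-.253,.215],down(-16.9))
s,t=snap('side'),snap('top')
print('side top edge',onz(s,[[236,121.5],[268.5,121.5]],.132),'front bottom',onz(s,[[236,184.5],[268.5,184.5]],.0))
print('tile corners side',onz(s,[[240.5,129.7],[263.5,129.7]],.098+.0265),onz(s,[[240.5,147.7],[263.5,147.7]],.098-.0265))
print('tile corners top',onz(t,[[154,180.7],[154,202.3]],.098+.0265),onz(t,[[168.5,180.7],[168.5,202.3]],.098-.0265))
E
```

```text
shift tool [ 0.4352 -0.2605  0.0236] turn deg [ -0.0285  -0.016  -59.6427] rad [-0.0005 -0.0003 -1.041 ] | shift after turn [0.4448 0.2439 0.0235]
side top edge [[0.5078 0.2677 0.132 ]
 [0.6026 0.262  0.132 ]] front bottom [[0.5015 0.1358 0.    ]
 [0.5942 0.1303 0.    ]]
tile corners side [[0.5198 0.2311 0.1245]
 [0.5857 0.2271 0.1245]] [[0.5183 0.2194 0.0715]
 [0.5852 0.2154 0.0715]]
tile corners top [[0.5826 0.2413 0.1245]
 [0.5172 0.2419 0.1245]] [[0.5866 0.2062 0.0715]
 [0.519  0.207  0.0715]]
```

```bash
python3 - <<'E'
from h import *
s,t=snap('side'),snap('top')
o=np.hstack([cv2.resize(s['frame'][115:190,227:277],(400,600),interpolation=cv2.INTER_CUBIC),cv2.resize(t['frame'][160:220,140:200][:, :],(400,400),interpolation=cv2.INTER_CUBIC)[:,:].repeat(1,0) if 0 else np.vstack([cv2.resize(t['frame'][165:220,140:200],(400,367),interpolation=cv2.INTER_CUBIC),np.zeros((233,400,3),np.uint8)])])
cv2.imwrite('pics/c2.png',o[:,:,::-1])
E
```

```text
(no output)
```

View pics/c2.png

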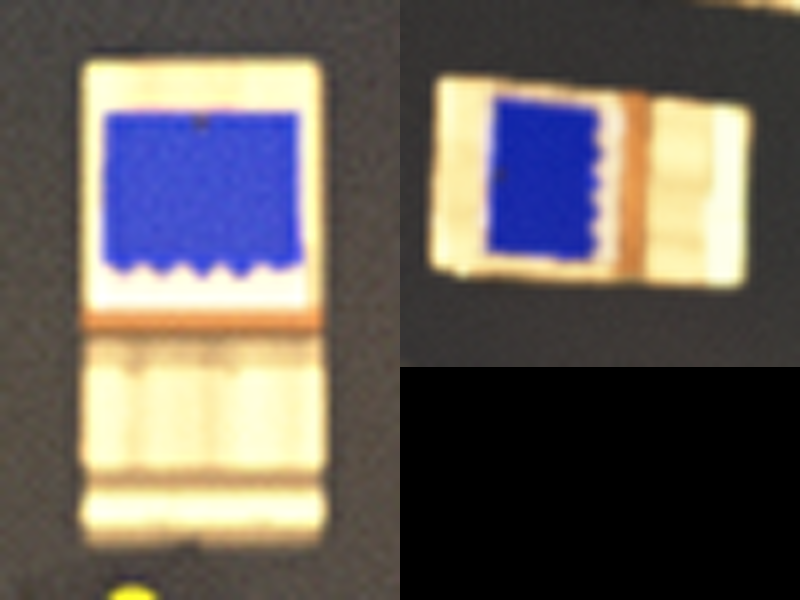

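```bash
python3 -m jog '[[[0.0435,-0.026,0,0,0,0],[0.0435,-0.026,0,0,0,0],[0.0435,-0.026,0,0,0,0],[0.0435,-0.026,0,0,0,0],[0.0435,-0.026,0,0,0,0],[0.0435,-0.026,0,0,0,0],[0.0435,-0.026,0,0,0,0],[0.0435,-0.026,0,0,0,0],[0.0435,-0.026,0,0,0,0],[0.0435,-0.026,0,0,0,0]]]' 0.045 20
python3 -m jog '[[[0,0,0,0,0,-0.1735],[0,0,0,0,0,-0.1735],[0,0,0,0,0,-0.1735],[0,0,0,0,0,-0.1735],[0,0,0,0,0,-0.1735],[0,0,0,0,0,-0.1735],[0,0,0.0236,0,0,0],[0,0,0,0,0,0],[0,0,0,0,0,0]]]'
python3 - <<'E'
from h import *
delta([.508,-.253,.215],down(-16.9)); print(get_state()['q'])
E
```

```text
clock: 1.75
tool_pos: [0.5092, -0.2526, 0.2389]
eef_rot: [0.993, 0.117, 0.0, 0.0]
contact_force: [0.3, -0.6, 0.2]
opening: 0.512
finger_force: 0.0
clock: 2.88
tool_pos: [0.5084, -0.2538, 0.2157]
eef_rot: [0.803, 0.595, 0.0, 0.0]
contact_force: [-0.5, 1.3, 0.3]
opening: 0.513
finger_force: 0.0
shift tool [ 0.0007 -0.0006  0.0007] turn deg [ 0.0409  0.0074 -0.0076] rad [ 0.0007  0.0001 -0.0001] | shift after turn [ 0.0007 -0.0006  0.0007]
[ 0.6383  0.6672 -0.4341  1.7587  0.3725  0.7972 -0.2724]
```

Tile crop: the blue glaze covers only the upper part of the tile and the lower part is white. The full tile spans rows 129–154 and columns 240–264.5 in the side view, and columns 153.5–173 in the top view. That makes the tile centres about side (251.8,141.0) and top (163.0,191.8).

```bash
python3 -m jog '[[[0,0,0.037,0,0,0],[0,0,0.037,0,0,0],[0,0,0.036,0,0,0],[0,0,0,0,0,0]]]'
python3 - <<'E'
from h import *
s,t=snap('side'),snap('top')
print('tile',tri(s,[[251.8,141.0]],t,[[163.0,191.8]]))
st=get_state();print(st['tool_pos'],proj(s,[st['tool_pos']]),proj(t,[st['tool_pos']]))
o=np.hstack([cv2.resize(s['frame'][195:285,210:270],(400,600),interpolation=cv2.INTER_CUBIC),cv2.resize(t['frame'][160:250,280:340],(400,600),interpolation=cv2.INTER_CUBIC)])
cv2.imwrite('pics/c3.png',o[:,:,::-1])
E
```

```text
clock: 3.38
tool_pos: [0.5069, -0.2534, 0.1039]
eef_rot: [0.803, 0.596, -0.001, -0.001]
contact_force: [0.0, 0.1, 0.7]
opening: 0.509
finger_force: 0.0
tile [[0.5511 0.22   0.0924 0.0008]]
[ 0.509  -0.254   0.1064] [[241.8876 252.6249]] [[318.3319 201.2765]]
```

View pics/c3.png

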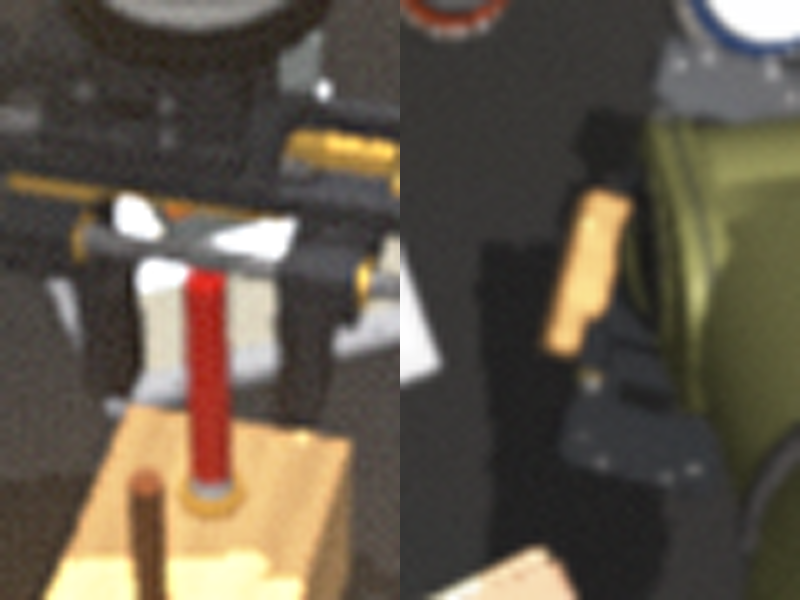

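The side crop shows the handle (crop x 208) midway between the fingers (135 and 280), clear of the needle tool. I close and lift.

```bash
python3 -m jog '[[[0,0,0,0,0,0],[0,0,0,0,0,0],[0,0,0,0,0,0],[0,0,0,0,0,0],[0,0,0,0,0,0]]]' 0.0 40
python3 -c "
from h import *
s=get_state();print(s['tool_pos'],s['eef_rot'],s['contact_force'],s['moment'],s['finger_force'],s['opening'])"
python3 -m jog '[[[0,0,-0.03,0,0,0],[0,0,-0.03,0,0,0],[0,0,-0.03,0,0,0],[0,0,-0.03,0,0,0],[0,0,-0.03,0,0,0],[0,0,-0.01,0,0,0],[0,0,0,0,0,0],[0,0,0,0,0,0]]]'
python3 - <<'E'
from h import *
s,t=snap('side'),snap('top')
st=get_state();p=st['tool_pos'];print(p)
a=R.from_quat(st['eef_rot']).apply([0,0,1]);print(a)
for n,x in(('tip',p+a*.094),('flange',p+a*.048)): print(n,x,proj(s,[x]))
u,v=proj(s,[p+a*.03])[0].astype(int);print(u,v)
x0,y0=u-30,v-45
cv2.imwrite('pics/c4.png',cv2.resize(s['frame'][y0:y0+90,x0:x0+60],(400,600),interpolation=cv2.INTER_CUBIC)[:,:,::-1])
print('crop origin',x0,y0)
st=get_state();print('after',st['tool_pos'],st['contact_force'],st['moment'])
delta([.5176,-.0878,.25],down(-72.2))
E
```

```text
clock: 4.1
tool_pos: [0.5083, -0.254, 0.1056]
eef_rot: [0.803, 0.595, 0.0, 0.0]
contact_force: [-1.3, -0.2, 5.4]
opening: 0.147
finger_force: 40.0
[ 0.5083 -0.254   0.1056] [0.8034 0.5955 0.0001 0.0004] [-1.2928 -0.2314  5.3943] [-0.0325  0.113  -0.0157] 40.00003058463335 0.1472482234179576
clock: 5.1
tool_pos: [0.5072, -0.2536, 0.2638]
eef_rot: [0.803, 0.596, -0.001, -0.001]
contact_force: [-0.0, -0.4, -1.2]
opening: 0.152
finger_force: 40.0
[ 0.5073 -0.2536  0.2639]
[-0.0022  0.0008 -1.    ]
tip [ 0.5071 -0.2535  0.1699] [[240.2261 229.0928]]
flange [ 0.5072 -0.2536  0.2159] [[239.7038 210.846 ]]
239 203
crop origin 209 158
after [ 0.5073 -0.2536  0.2639] [ 1.2254 -0.3365 -0.5632] [-0.0975 -0.0822  0.0183]
shift tool [ 0.1616 -0.0383  0.014 ] turn deg [-0.1279  0.0559 55.3074] rad [-0.0022  0.001   0.9653] | shift after turn [ 0.0605 -0.1547  0.0139]
```

View pics/c4.png

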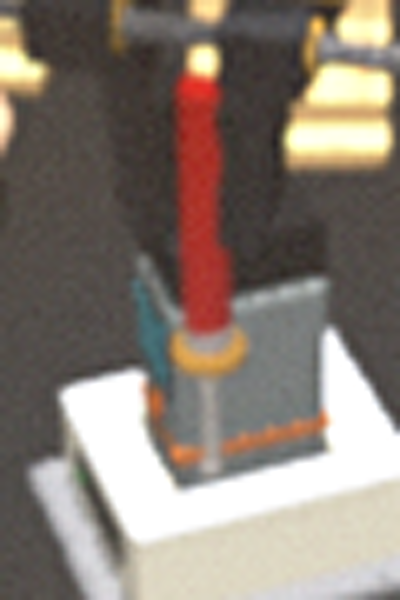

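The stylus hangs straight, its tip at about (240.4,228.4) against (240.2,229.1) predicted. I move over the button with the orientation unchanged.

```bash
python3 -m jog '[[[0.0404,-0.0096,0,0,0,0],[0.0404,-0.0096,0,0,0,0],[0.0404,-0.0096,0,0,0,0],[0.0404,-0.0096,0,0,0,0],[0,0,0,0,0,0],[0,0,0,0,0,0]]]'
python3 - <<'E'
from h import *
delta([.5176,-.0878,.242],down(-16.9))
s=snap('side');st=get_state();p=st['tool_pos'];a=R.from_quat(st['eef_rot']).apply([0,0,1])
print(p,a,'tip pred',p+a*.094,proj(s,[p+a*.094]),'btn',proj(s,[[.5176,-.0878,.144]]))
cv2.imwrite('pics/c5.png',cv2.resize(s['frame'][150:225,215:271],(448,600),interpolation=cv2.INTER_CUBIC)[:,:,::-1])
print(st['contact_force'])
E
```

```text
clock: 5.95
tool_pos: [0.5179, -0.0888, 0.2646]
eef_rot: [0.803, 0.595, -0.001, -0.0]
contact_force: [0.1, 0.6, 0.6]
opening: 0.147
finger_force: 40.0
shift tool [ 0.0009 -0.0006  0.0226] turn deg [-0.0524  0.0653 -0.0232] rad [-0.0009  0.0011 -0.0004] | shift after turn [ 0.0009 -0.0006  0.0226]
[ 0.5179 -0.0895  0.2646] [-0.0011 -0.001  -1.    ] tip pred [ 0.5178 -0.0895  0.1706] [[243.0055 180.6925]] btn [[243.1264 189.7818]]
[ 0.4353  0.1235 -0.95  ]
```

View pics/c5.png

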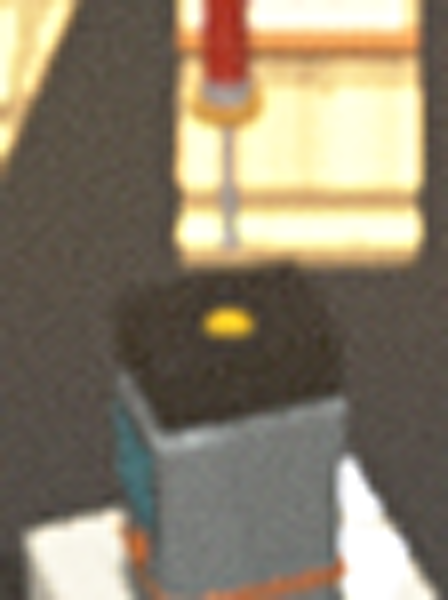

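The tip at (228,243) in the crop is in line above the button at (228,323). I lower in small steps, watching the force.

```bash
python3 -m jog '[[[0.001,0,0.01,0,0,0],[0,0,0.01,0,0,0],[0,0,0.003,0,0,0],[0,0,0,0,0,0]]]'
python3 -m jog '[[[0,0,0.003,0,0,0],[0,0,0,0,0,0]]]'
python3 -m jog '[[[0,0,0.002,0,0,0],[0,0,0,0,0,0]]]'
python3 -m jog '[[[0,0,0.001,0,0,0],[0,0,0,0,0,0]]]'
```

```text
clock: 6.5
tool_pos: [0.5183, -0.0872, 0.2417]
eef_rot: [0.803, 0.595, -0.0, -0.0]
contact_force: [-0.4, 0.5, 0.0]
opening: 0.145
finger_force: 40.0
clock: 6.75
tool_pos: [0.5185, -0.0871, 0.2391]
eef_rot: [0.803, 0.596, -0.0, 0.0]
contact_force: [-0.3, 0.0, -0.9]
opening: 0.15
finger_force: 40.0
clock: 7.0
tool_pos: [0.5187, -0.087, 0.2373]
eef_rot: [0.803, 0.596, 0.0, 0.0]
contact_force: [-0.7, -0.8, 1.5]
opening: 0.147
finger_force: 40.0
clock: 7.25
tool_pos: [0.5187, -0.087, 0.2363]
eef_rot: [0.803, 0.596, 0.0, 0.0]
contact_force: [-0.0, -1.1, 2.7]
opening: 0.143
finger_force: 40.0
```

```bash
python3 -m jog '[[[0,0,0.0015,0,0,0],[0,0,0,0,0,0]]]'
python3 -m jog '[[[0,0,0.0015,0,0,0],[0,0,0,0,0,0]]]'
python3 -m jog '[[[0,0,0.001,0,0,0],[0,0,0,0,0,0]]]'
```

```text
clock: 7.5
tool_pos: [0.5188, -0.0871, 0.2347]
eef_rot: [0.803, 0.595, 0.0, 0.0]
contact_force: [-0.4, -0.2, 4.0]
opening: 0.149
finger_force: 40.0
clock: 7.75
tool_pos: [0.519, -0.087, 0.2338]
eef_rot: [0.803, 0.596, 0.0, 0.0]
contact_force: [-0.2, -1.4, 8.1]
opening: 0.146
finger_force: 40.0
clock: 8.0
tool_pos: [0.5192, -0.087, 0.2335]
eef_rot: [0.803, 0.595, 0.001, 0.001]
contact_force: [-2.1, 0.1, 13.6]
opening: 0.147
finger_force: 40.0
```

The force rose along a spring curve (1.5 to 4 N over about 3 mm), then steeply to 13.6 N, so the button is home. I go up and back to the block.

```bash
python3 -m jog '[[[0,0,-0.013,0,0,0],[0,0,-0.03,0,0,0],[-0.0404,0.0096,0,0,0,0],[-0.0404,0.0096,0,0,0,0],[-0.0404,0.0096,0,0,0,0],[-0.0404,0.0096,0,0,0,0],[0,0,0.03,0,0,0],[0,0,0.03,0,0,0],[0,0,0.03,0,0,0],[0,0,0,0,0,0],[0,0,0,0,0,0]]]'
python3 - <<'E'
from h import *
P=[get_state() for _ in range(1)]
delta([.5083,-.254,.1056],down(-16.9))
s=snap('side');delta([.5083,-.254,.1056],down(-16.9));st=get_state();p=st['tool_pos'];a=R.from_quat(st['eef_rot']).apply([0,0,1])
print(p,'tip pred',p+a*.094,proj(s,[p+a*.094]),st['contact_force'])
cv2.imwrite('pics/c6.png',cv2.resize(s['frame'][215:290,215:271],(448,600),interpolation=cv2.INTER_CUBIC)[:,:,::-1])
E
```

```text
clock: 9.38
tool_pos: [0.5088, -0.2529, 0.186]
eef_rot: [0.803, 0.596, 0.0, 0.0]
contact_force: [0.1, 0.5, -0.5]
opening: 0.15
finger_force: 40.0
shift tool [-0.0012 -0.0003  0.0804] turn deg [ 0.0609 -0.0025 -0.0007] rad [ 0.0011 -0.     -0.    ] | shift after turn [-0.0012 -0.0002  0.0804]
shift tool [-0.0012 -0.0006  0.0807] turn deg [ 0.1172  0.0028 -0.001 ] rad [ 0.002  0.    -0.   ] | shift after turn [-0.0012 -0.0005  0.0807]
[ 0.5091 -0.253   0.1863] tip pred [ 0.5093 -0.253   0.0923] [[242.1744 257.2396]] [ 0.0154  0.1067 -0.1422]
```

View pics/c6.png

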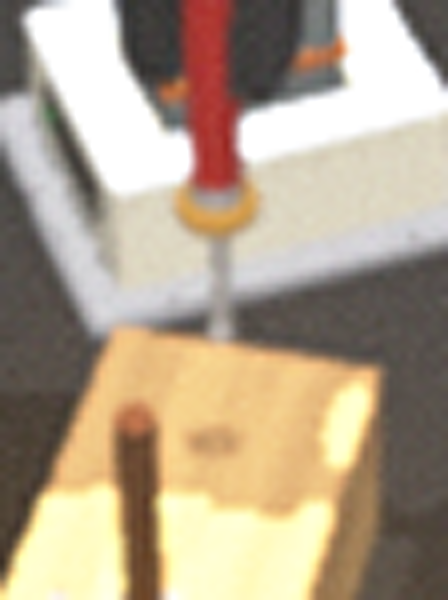

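The tip is at px (242.2,256.6) and the hole mouth at (241.2,269.5), so the stylus is about 2 mm off. I correct and go down while checking the force.

```bash
python3 -m jog '[[[-0.0017,-0.001,0.015,0,0,0],[0,0,0.015,0,0,0],[0,0,0.005,0,0,0],[0,0,0.004,0,0,0],[0,0,0,0,0,0]]]'
python3 -m jog '[[[0,0,0.006,0,0,0],[0,0,0,0,0,0]]]'
```

```text
clock: 10.05
tool_pos: [0.5068, -0.2541, 0.1459]
eef_rot: [0.803, 0.596, -0.0, -0.0]
contact_force: [-0.0, -0.0, -0.0]
opening: 0.146
finger_force: 40.0
clock: 10.3
tool_pos: [0.5066, -0.2541, 0.1398]
eef_rot: [0.803, 0.596, -0.0, -0.0]
contact_force: [0.0, -0.8, 0.2]
opening: 0.148
finger_force: 40.0
```

```bash
python3 -m jog '[[[0.0002,0.0005,0.012,0,0,0],[0,0.0005,0.012,0,0,0],[0,0,0.006,0,0,0],[0,0,0,0,0,0]]]'
python3 -m jog '[[[0,0,0.002,0,0,0],[0,0,0.001,0,0,0],[0,0,0,0,0,0]]]'
python3 -m jog '[[[0,0,0.0015,0,0,0],[0,0,0,0,0,0]]]'
```

```text
clock: 10.8
tool_pos: [0.5075, -0.2541, 0.1094]
eef_rot: [0.803, 0.596, -0.0, -0.001]
contact_force: [0.0, 0.7, -0.3]
opening: 0.147
finger_force: 40.0
clock: 11.18
tool_pos: [0.5079, -0.2543, 0.1073]
eef_rot: [0.803, 0.596, 0.0, 0.0]
contact_force: [-0.2, -0.2, -0.5]
opening: 0.147
finger_force: 40.0
clock: 11.42
tool_pos: [0.5079, -0.2543, 0.1056]
eef_rot: [0.803, 0.595, 0.0, 0.0]
contact_force: [-0.5, -0.3, -0.1]
opening: 0.145
finger_force: 40.0
```

```bash
python3 -m jog '[[[0,0,0.0015,0,0,0],[0,0,0,0,0,0]]]'
python3 -m jog '[[[0,0,0.001,0,0,0],[0,0,0,0,0,0]]]'
```

```text
clock: 11.68
tool_pos: [0.5081, -0.2544, 0.1056]
eef_rot: [0.803, 0.595, -0.0, 0.001]
contact_force: [-2.2, 1.1, 11.6]
opening: 0.147
finger_force: 40.0
clock: 11.92
tool_pos: [0.5082, -0.2543, 0.1055]
eef_rot: [0.803, 0.596, -0.0, 0.001]
contact_force: [-3.9, 1.9, 20.0]
opening: 0.148
finger_force: 40.0
```

The flange is seated (20 N). I release and go up, then measure the reader's heading and grasp height.

```bash
python3 -m jog '[[[0,0,-0.002,0,0,0],[0,0,0,0,0,0],[0,0,0,0,0,0],[0,0,0,0,0,0],[0,0,-0.02,0,0,0],[0,0,-0.05,0,0,0],[0,0,-0.05,0,0,0],[0,0,-0.05,0,0,0],[0,0,0,0,0,0]]]' 0.045
python3 - <<'E'
from h import *
s=snap('side')
h=cv2.cvtColor(s['frame'],cv2.COLOR_RGB2HSV)
m=cv2.inRange(h,(0,150,60),(6,255,255));m[:225]=0;m[285:]=0;m[:,:225]=0;m[:,258:]=0
ys,xs=np.where(m);print('red rows',ys.min(),ys.max(),xs.min(),xs.max(),xs.mean())
delta([.5176,-.0878,.265],down(-72.2));print(get_state()['q'])
# side-view line of the reader's front top edge (grey/black boundary) and orange stripe
m=cv2.inRange(h,(3,140,100),(16,255,255));m[:205]=0;m[:,:225]=0;m[230:]=0;m[:,265:]=0
print([(x,round(float(np.where(m[:,x])[0].mean()),1),int((m[:,x]>0).sum())) for x in range(225,265) if m[:,x].any()])
E
```

```text
clock: 13.05
tool_pos: [0.5102, -0.2548, 0.2789]
eef_rot: [0.803, 0.595, 0.002, 0.003]
contact_force: [-0.2, -0.0, -0.5]
opening: 0.51
finger_force: 0.0
red rows 236 266 239 244 241.5503355704698
shift tool [ 0.1622 -0.0399  0.0112] turn deg [ 0.1919 -0.0642 55.2869] rad [ 0.0033 -0.0011  0.9649] | shift after turn [ 0.0595 -0.156   0.0115]
[ 0.6674  0.596  -0.4782  1.6868  0.3275  0.9356 -0.231 ]
[(232, 218.5, 4), (235, 225.5, 2), (236, 226.0, 1), (237, 226.0, 1), (238, 226.0, 1), (239, 226.0, 1), (241, 225.0, 1), (242, 225.0, 1), (244, 224.0, 1), (245, 224.0, 1), (246, 224.0, 1), (248, 223.0, 1), (249, 223.0, 1), (250, 223.0, 1), (253, 222.0, 1), (254, 222.0, 1), (255, 222.0, 1), (256, 221.5, 2), (257, 221.0, 1)]
```

```bash
python3 -m jog '[[[0.0405,-0.01,0,0,0,0.138],[0,0,0,0,0,0.138],[0,0,0,0,0,0.138],[0,0,0,0,0,0.138],[0,0,0,0,0,0.138],[0,0,0,0,0,0.138],[0,0,0,0,0,0.138],[0,0,0,0,0,0]]]' 0.08
python3 - <<'E'
from h import *
s,t=snap('side'),snap('top')
p=onz(s,[[236,226.2],[257,221.1]],.075);d=p[1]-p[0];print('stripe',p,np.degrees(np.arctan2(d[1],d[0])))
delta([.5178,-.0876,.22],down(-72.2))
E
```

```text
clock: 14.1
tool_pos: [0.509, -0.2124, 0.2735]
eef_rot: [0.988, 0.155, -0.002, -0.0]
contact_force: [0.3, 0.3, -0.2]
opening: 0.907
finger_force: 0.0
stripe [[ 0.4984 -0.1339  0.075 ]
 [ 0.5475 -0.1186  0.075 ]] 17.326159474239304
shift tool [ 0.0465 -0.1161  0.054 ] turn deg [-0.0639  0.1156  0.1029] rad [-0.0011  0.002   0.0018] | shift after turn [ 0.0461 -0.1163  0.054 ]
```

```bash
python3 -m jog '[[[0.0233,-0.058,0,0,0,0],[0.0232,-0.0581,0,0,0,0],[0,0,0.027,0,0,0],[0,0,0.027,0,0,0],[0,0,0,0,0,0],[0,0,0,0,0,0]]]'
python3 - <<'E'
from h import *
delta([.5178,-.0876,.092],down(-72.3))
s=snap('side')
st=get_state();p=st['tool_pos'];A=R.from_quat(st['eef_rot']);print(p,proj(s,[p]))
cv2.imwrite('pics/c7.png',cv2.resize(s['frame'][135:235,205:280],(450,600),interpolation=cv2.INTER_CUBIC)[:,:,::-1])
E
```

```text
clock: 14.95
tool_pos: [0.5193, -0.0882, 0.2216]
eef_rot: [0.988, 0.154, 0.0, 0.0]
contact_force: [0.3, 0.6, -0.1]
opening: 0.909
finger_force: 0.0
shift tool [-0.0014 -0.001   0.1296] turn deg [ 0.0146 -0.041   0.0676] rad [ 0.0003 -0.0007  0.0012] | shift after turn [-0.0013 -0.001   0.1296]
[ 0.5196 -0.0882  0.222 ] [[243.3399 161.0755]]
```

View pics/c7.png

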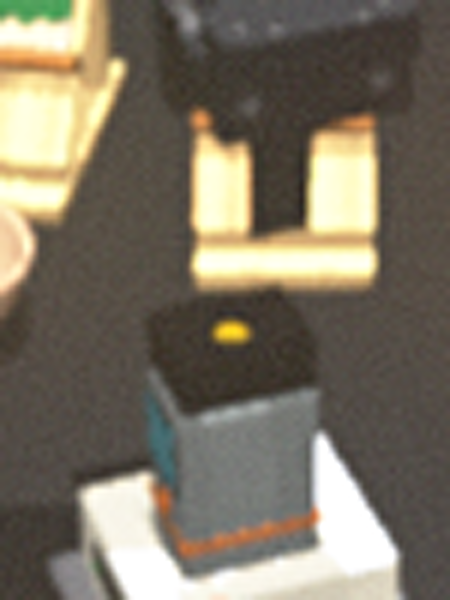

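The fingers straddle the reader as computed (near finger at px ~251). I descend, close and lift.

```bash
python3 -m jog '[[[-0.0014,-0.001,0.04,0,0,0],[0,0,0.035,0,0,0],[0,0,0.03,0,0,0],[0,0,0.015,0,0,0],[0,0,0.009,0,0,0],[0,0,0,0,0,0],[0,0,0,0,0,0]]]'
python3 -m jog '[[[0,0,0,0,0,0],[0,0,0,0,0,0],[0,0,0,0,0,0],[0,0,0,0,0,0]]]' 0.0 15
```

```text
clock: 15.88
tool_pos: [0.518, -0.0875, 0.093]
eef_rot: [0.988, 0.154, 0.001, 0.0]
contact_force: [-0.1, -0.8, 0.5]
opening: 0.905
finger_force: 0.0
clock: 16.38
tool_pos: [0.5173, -0.0875, 0.0922]
eef_rot: [0.988, 0.154, 0.0, 0.0]
contact_force: [0.5, 0.5, 0.4]
opening: 0.497
finger_force: 15.0
```

```bash
python3 -m jog '[[[0,0,0,0,0,0],[0,0,0,0,0,0],[0,0,-0.008,0,0,0],[0,0,-0.01,0,0,0],[0,0,-0.012,0,0,0],[0,0,0,0,0,0]]]' - 55
python3 -m jog '[[[0,0,-0.02,0,0,0],[0,0,-0.04,0,0,0],[0,0,-0.05,0,0,0],[0,0,-0.05,0,0,0],[0,0,0,0,0,0],[0,0,0,0,0,0]]]'
python3 - <<'E'
from h import *
s,t=snap('side'),snap('top')
print('tile',tri(s,[[251.8,141.0]],t,[[163.0,191.8]]),'ray@.098',onz(s,[[251.8,141.0]],.098),onz(t,[[163.,191.8]],.098))
# top edge and bottom edge midpoints separately
print('topedge',tri(s,[[251.8,128.6]],t,[[153.2,191.0]]),'bottom',tri(s,[[251.8,153.4]],t,[[172.9,192.7]]))
st=get_state();p=st['tool_pos'];A=R.from_quat(st['eef_rot']);l=p+A.apply([0,0,.078]);print(p,st['q'],'lens',l,proj(s,[l]))
u,v=proj(s,[p+A.apply([0,0,.02])])[0].astype(int)
cv2.imwrite('pics/c8.png',cv2.resize(s['frame'][max(0,v-30):v+70,u-37:u+38],(450,600),interpolation=cv2.INTER_CUBIC)[:,:,::-1]);print(u-37,max(0,v-30))
E
```

```text
clock: 17.12
tool_pos: [0.5181, -0.0875, 0.1233]
eef_rot: [0.988, 0.154, 0.001, 0.0]
contact_force: [-0.5, -0.1, -2.8]
opening: 0.495
finger_force: 55.0
clock: 17.88
tool_pos: [0.5161, -0.0874, 0.281]
eef_rot: [0.988, 0.154, -0.001, -0.0]
contact_force: [-0.3, -0.2, -2.7]
opening: 0.492
finger_force: 55.0
tile [[0.5511 0.22   0.0924 0.0008]] ray@.098 [[0.5511 0.2105 0.098 ]] [[0.5503 0.219  0.098 ]]
topedge [[0.5524 0.2451 0.1193 0.001 ]] bottom [[0.5495 0.1935 0.0668 0.001 ]]
[ 0.5158 -0.0874  0.2803] [ 0.2119  0.5049 -0.207   1.8136  0.1337  0.8409 -1.3206] lens [ 0.5155 -0.0873  0.2023] [[241.6494 168.4405]]
204 115
```

View pics/c8.png

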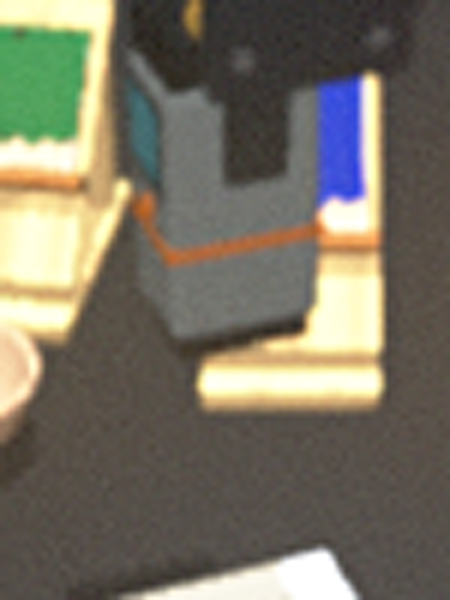

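The reader hangs straight in the grip. I refine the tile's edges from the saved start pictures with subpixel profiles.

```bash
python3 - <<'E'
from h import *
s,t=snap('side'),snap('top')
a=cv2.imread('pics/side0.png')[:,:,::-1].astype(int);b=cv2.imread('pics/top0.png')[:,:,::-1].astype(int)
print('side cols 245-259, rows');
for v in range(119,160): print(v,a[v,245:260].mean(0).astype(int),end=' ; ')
print('\ntop rows 184-199, cols')
for u in range(141,196): print(u,b[184:200,u].mean(0).astype(int),end=' ; ')
print('\nside row 133-143 cols');
for u in range(233,272): print(u,a[133:144,u].mean(0).astype(int),end=' ; ')
print('\ntop col 156-164 rows')
for v in range(173,211): print(v,b[v,157:165].mean(0).astype(int),end=' ; ')
E
```

```text
side cols 245-259, rows
119 [74 70 67] ; 120 [69 66 65] ; 121 [76 73 67] ; 122 [171 146 106] ; 123 [255 240 167] ; 124 [255 252 192] ; 125 [255 250 194] ; 126 [255 251 192] ; 127 [255 252 193] ; 128 [241 207 203] ; 129 [114 106 203] ; 130 [ 57  73 201] ; 131 [ 62  78 206] ; 132 [ 63  81 209] ; 133 [ 65  80 209] ; 134 [ 64  80 208] ; 135 [ 65  80 208] ; 136 [ 65  81 209] ; 137 [ 66  80 208] ; 138 [ 65  80 208] ; 139 [ 66  81 207] ; 140 [ 67  81 207] ; 141 [ 68  81 207] ; 142 [ 68  81 208] ; 143 [ 68  81 207] ; 144 [ 69  82 207] ; 145 [ 67  80 206] ; 146 [ 65  79 211] ; 147 [ 83  92 220] ; 148 [152 142 212] ; 149 [230 213 217] ; 150 [255 250 227] ; 151 [255 253 235] ; 152 [255 254 240] ; 153 [251 229 183] ; 154 [240 173 107] ; 155 [227 149  82] ; 156 [174 119  73] ; 157 [190 152 103] ; 158 [228 191 131] ; 159 [233 199 136] ; 
top rows 184-199, cols
141 [54 52 51] ; 142 [55 52 52] ; 143 [59 55 53] ; 144 [115  98  76] ; 145 [215 186 129] ; 146 [250 236 169] ; 147 [252 239 173] ; 148 [251 236 167] ; 149 [251 235 165] ; 150 [251 234 166] ; 151 [248 231 177] ; 152 [232 210 199] ; 153 [144 1
[... 1680 characters left out ...]
[53 51 49] ; 176 [62 57 53] ; 177 [133 110  80] ; 178 [215 182 133] ; 179 [202 172 161] ; 180 [119 106 169] ; 181 [ 42  52 170] ; 182 [ 20  39 169] ; 183 [ 20  39 169] ; 184 [ 20  39 169] ; 185 [ 20  39 169] ; 186 [ 20  39 169] ; 187 [ 20  38 169] ; 188 [ 22  40 170] ; 189 [ 21  40 169] ; 190 [ 22  39 168] ; 191 [ 23  41 169] ; 192 [ 23  40 168] ; 193 [ 23  41 169] ; 194 [ 23  39 168] ; 195 [ 25  42 169] ; 196 [ 25  41 169] ; 197 [ 25  41 169] ; 198 [ 26  41 169] ; 199 [ 25  41 168] ; 200 [ 27  42 169] ; 201 [ 28  43 169] ; 202 [ 52  60 171] ; 203 [149 132 175] ; 204 [232 208 165] ; 205 [238 210 142] ; 206 [192 157 103] ; 207 [106  86  62] ; 208 [61 55 51] ; 209 [59 55 52] ; 210 [59 55 53] ;
```

```bash
python3 - <<'E'
from h import *
s,t=snap('side'),snap('top')
for n,a,b in(('tile c',[251.6,141.3],[162.9,191.4]),('top edge',[251.6,128.65],[153.08,191.0]),('bot',[251.6,153.9],[172.7,191.8]),('stand top',[251.9,121.9],[144.5,190.9]),('stand front',[252,184.0],[191.65,193])):
    print(n,tri(s,[a],t,[b]))
E
```

```text
tile c [[0.5515 0.2205 0.0912 0.0011]]
top edge [[0.5521 0.2455 0.1189 0.0004]]
bot [[0.5507 0.1944 0.0647 0.0026]]
stand top [[0.5533 0.2701 0.1279 0.0023]]
stand front [[ 0.5497  0.1438 -0.0057  0.0041]]
```

The stand's known heights triangulate about 5 mm low here, and the stylus grasp agreed with the top camera. I therefore take the tile centre at about (0.551, 0.219, 0.0975), consistent with the text's 98 mm, and move to a standoff.

```bash
cat >> h.py <<'E'
T=np.array([.551,.219,.0975]);b=np.array([.061,.998,0]);n=(-b+[0,0,1])/np.linalg.norm(-b+[0,0,1])
yt=(-b-[0,0,1])/np.sqrt(2);RF=R.from_matrix(np.c_[np.cross(yt,-n),yt,-n])
E
python3 - <<'E'
from h import *
delta([.5425,.079,.27],down(-93.5)); delta(T+.198*n,RF);print(T+.198*n)
E
```

```text
shift tool [ 0.0753 -0.1505  0.011 ] turn deg [-0.0291  0.126  21.2573] rad [-0.0005  0.0022  0.371 ] | shift after turn [ 0.0155 -0.1676  0.011 ]
shift tool [ 0.0754 -0.1508  0.0435] turn deg [44.4429  8.4639 20.096 ] rad [0.7757 0.1477 0.3507] | shift after turn [ 0.0155 -0.0879  0.1494]
[0.5425 0.0793 0.2375]
```

```bash
python3 -m jog '[[[0.0188,-0.0376,0,0,0,0],[0.0188,-0.0376,0,0,0,0],[0.0188,-0.0376,0,0,0,0],[0.0188,-0.0376,0.005,0,0,0],[0,0,0,0,0,0.093],[0,0,0,0,0,0.093],[0,0,0,0,0,0.093],[0,0,0,0,0,0.092],[0,0,0,0,0,0]]]'
python3 - <<'E'
from h import *
delta(T+.198*n,RF);print(get_state()['q'])
E
```

```text
clock: 19.3
tool_pos: [0.5428, 0.0789, 0.2766]
eef_rot: [1.0, -0.03, -0.0, 0.0]
contact_force: [0.2, 0.3, -2.7]
opening: 0.494
finger_force: 55.0
shift tool [-0.0004 -0.0004  0.0391] turn deg [45.0316  0.0715  0.0404] rad [0.7859 0.0012 0.0007] | shift after turn [-0.0004  0.0274  0.0279]
[-0.1724  0.5379 -0.0905  1.7537  0.0618  0.8538 -1.9215]
```

```bash
python3 -m jog '[[[0,0,0,0.131,0,0],[0,0,0,0.131,0,0],[0,0,0,0.131,0,0],[0,0,0,0.131,0,0],[0,0,0,0.131,0,0],[0,0,0,0.131,0,0],[0,0,0,0,0,0],[0,0,0,0,0,0]]]'
python3 - <<'E'
from h import *
delta(T+.198*n,RF);print(get_state()['q'],get_state()['moment'])
E
```

```text
clock: 20.3
tool_pos: [0.5432, 0.0794, 0.2775]
eef_rot: [0.924, -0.027, 0.012, -0.382]
contact_force: [-0.7, 0.2, -2.9]
opening: 0.497
finger_force: 55.0
shift tool [-0.0008  0.0284  0.0282] turn deg [0.0593 0.0076 0.1141] rad [0.001  0.0001 0.002 ] | shift after turn [-0.0007  0.0284  0.0281]
[ 0.5803  0.7394 -0.662   1.8354 -0.5355  0.755  -1.164 ] [-1.0796  0.0559 -0.0206]
```

```bash
python3 -m jog '[[[-0.0007,0.0142,0.0141,0,0,0],[0,0.0142,0.0141,0,0,0],[0,0,0.03,0,0,0],[0,0,0.03,0,0,0],[0,0,0.015,0,0,0],[0,0,0,0,0,0],[0,0,0,0,0,0]]]'
python3 - <<'E'
from h import *
delta(T+.098*n,RF)
s,t=snap('side'),snap('top')
st=get_state();p=st['tool_pos'];A=R.from_quat(st['eef_rot']);print(st['q'])
for k in((0,0,.078),(-.029,0,.078),(.029,0,.078),(0,.022,.078),(0,-.022,.078)):
    l=p+A.apply(k);print(k,l,proj(s,[l])[0],proj(t,[l])[0])
print('tile',proj(s,[T])[0],proj(t,[T])[0])
o=np.hstack([cv2.resize(s['frame'][90:190,215:290],(400,533),interpolation=cv2.INTER_CUBIC),cv2.resize(t['frame'][140:240,140:215],(400,533),interpolation=cv2.INTER_CUBIC)])
cv2.imwrite('pics/c9.png',o[:,:,::-1])
E
```

```text
clock: 21.18
tool_pos: [0.5464, 0.1311, 0.1847]
eef_rot: [0.924, -0.028, 0.013, -0.382]
contact_force: [-0.9, -0.4, -3.5]
opening: 0.489
finger_force: 55.0
shift tool [-0.0008 -0.0006  0.0259] turn deg [ 0.0392 -0.104   0.047 ] rad [ 0.0007 -0.0018  0.0008] | shift after turn [-0.0008 -0.0006  0.0259]
[ 0.5007  0.9    -0.6964  1.9203 -0.5726  0.4899 -1.0897]
(0, 0, 0.078) [0.55   0.1857 0.1295] [251.7259 135.6911] [171.9716 190.9029]
(-0.029, 0, 0.078) [0.521  0.1875 0.1294] [241.32   135.6963] [171.4966 200.5533]
(0.029, 0, 0.078) [0.5789 0.1839 0.1295] [262.1368 135.6901] [172.4572 181.2793]
(0, 0.022, 0.078) [0.549  0.1702 0.1139] [251.6951 143.3635] [177.9115 191.456 ]
(0, -0.022, 0.078) [0.5509 0.2013 0.145 ] [251.7567 128.0646] [165.9225 190.3388]
tile [251.6435 139.6685] [163.0185 191.5747]
```

View pics/c9.png

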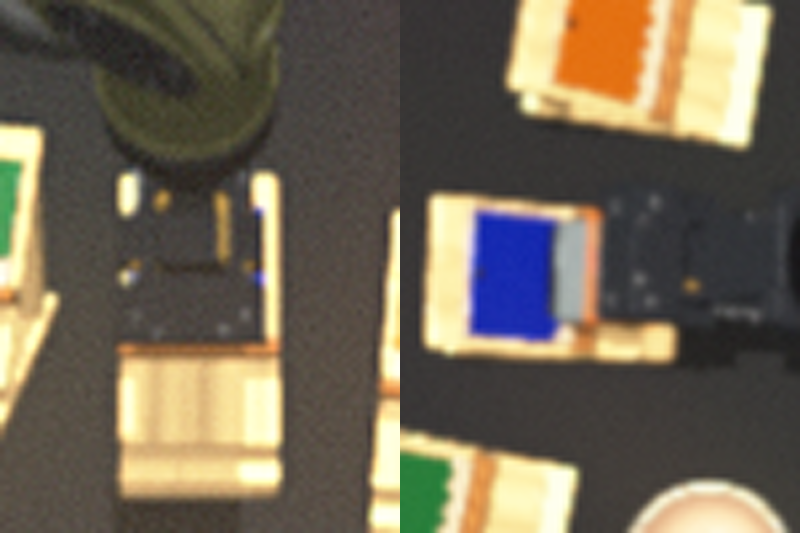

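The picture shows the reader tipped square over the blue tile. In the top view its end is at px ~168 and its centre row at ~190.8, against a tile row of 191.4, and it is clear of the neighbours. I check the orange stripe for slip and bias before the last 26 mm.

```bash
python3 - <<'E'
from h import *
s,t=snap('side'),snap('top')
a=cv2.imread('pics/side0.png')[:,:,::-1]
st=get_state();p=st['tool_pos'];A=R.from_quat(st['eef_rot'])
# stripe height on the -y face when docked: side0 px (246,224) vs face points
w=np.radians(17.6);ey=np.array([-np.sin(w),np.cos(w),0])
for z in(.036,.04,.044): print(z,proj(s,[np.array([.5176,-.0878,.014+z])-ey*.022])[0])
# which side is up-slope? tool y=down-slope; project stripe and ends on the up-slope face in the top view
for z in(0,.015,.036,.04,.044): print(z,proj(t,[p+A.apply([0,-.022,.078-z])])[0])
f=t['frame'].astype(int)
for u in range(160,186): print(u,f[186:196,u].mean(0).astype(int),end=' ; ')
E
```

```text
0.036 [247.0048 226.883 ]
0.04 [246.9794 225.6008]
0.044 [246.9539 224.3128]
0 [165.8825 190.4427]
0.015 [168.7754 190.3218]
0.036 [172.904  190.1492]
0.04 [173.701  190.1159]
0.044 [174.5013 190.0824]
160 [ 23  42 176] ; 161 [ 23  42 176] ; 162 [ 22  41 175] ; 163 [ 23  42 175] ; 164 [ 22  41 174] ; 165 [ 23  41 174] ; 166 [ 23  39 167] ; 167 [ 29  40 138] ; 168 [ 66  71 106] ; 169 [130 137 139] ; 170 [164 173 170] ; 171 [169 178 175] ; 172 [170 178 175] ; 173 [173 178 173] ; 174 [198 174 158] ; 175 [230 161 122] ; 176 [206 140 108] ; 177 [126 100  92] ; 178 [68 67 69] ; 179 [56 57 61] ; 180 [54 55 59] ; 181 [52 54 57] ; 182 [54 55 59] ; 183 [63 64 67] ; 184 [68 69 71] ; 185 [68 68 71] ;
```

Stripe px 175.2 fits z ≈ 47 mm, and the docked view gives about the same, so there was no slip. I make the final approach.

```bash
python3 -m jog '[[[-0.0008,-0.0005,0.013,0,0,0],[0,0,0.009,0,0,0],[0,0,0.004,0,0,0],[0,0,0,0,0,0],[0,0,0,0,0,0],[0,0,0,0,0,0]]]'
python3 - <<'E'
from h import *
delta(T+.098*n,RF)
s,t=snap('side'),snap('top')
st=get_state();p=st['tool_pos'];A=R.from_quat(st['eef_rot']);print(st['q'],st['qd'],st['contact_force'])
print('pred upslope edge/stripe',[proj(t,[p+A.apply([0,-.022,.078-z])])[0] for z in(0,.047)])
f=t['frame'].astype(int)
for u in range(148,176): print(u,f[186:196,u].mean(0).astype(int),end=' ; ')
cv2.imwrite('pics/c10.png',np.hstack([cv2.resize(s['frame'][90:190,215:290],(400,533),interpolation=cv2.INTER_CUBIC),cv2.resize(t['frame'][140:240,140:215],(400,533),interpolation=cv2.INTER_CUBIC)])[:,:,::-1])
E
```

```text
clock: 22.12
tool_pos: [0.5462, 0.1502, 0.1662]
eef_rot: [0.923, -0.028, 0.012, -0.383]
contact_force: [0.3, 0.1, -3.0]
opening: 0.495
finger_force: 55.0
shift tool [ 0.0006 -0.0002 -0.0007] turn deg [-0.0189 -0.0402 -0.0086] rad [-0.0003 -0.0007 -0.0002] | shift after turn [ 0.0006 -0.0002 -0.0007]
[ 0.4728  0.9374 -0.7115  1.9348 -0.5854  0.426  -1.0804] [-0.0001 -0.0008 -0.0014  0.0015 -0.0019  0.0019  0.    ] [ 0.1975 -0.5272 -2.509 ]
pred upslope edge/stripe [array([160.6428, 191.0737]), array([169.6129, 190.6918])]
148 [253 240 174] ; 149 [253 239 171] ; 150 [252 239 172] ; 151 [250 235 182] ; 152 [236 215 203] ; 153 [150 143 208] ; 154 [ 56  68 178] ; 155 [ 29  44 167] ; 156 [ 24  42 174] ; 157 [ 24  42 177] ; 158 [ 24  42 177] ; 159 [ 23  42 176] ; 160 [ 22  42 176] ; 161 [ 26  42 168] ; 162 [ 39  48 136] ; 163 [ 76  81 104] ; 164 [129 135 134] ; 165 [160 168 165] ; 166 [169 177 175] ; 167 [171 178 175] ; 168 [184 177 168] ; 169 [212 166 136] ; 170 [206 141  96] ; 171 [146 101  73] ; 172 [78 66 62] ; 173 [55 56 59] ; 174 [54 55 58] ; 175 [52 54 57] ;
```

View pics/c10.png

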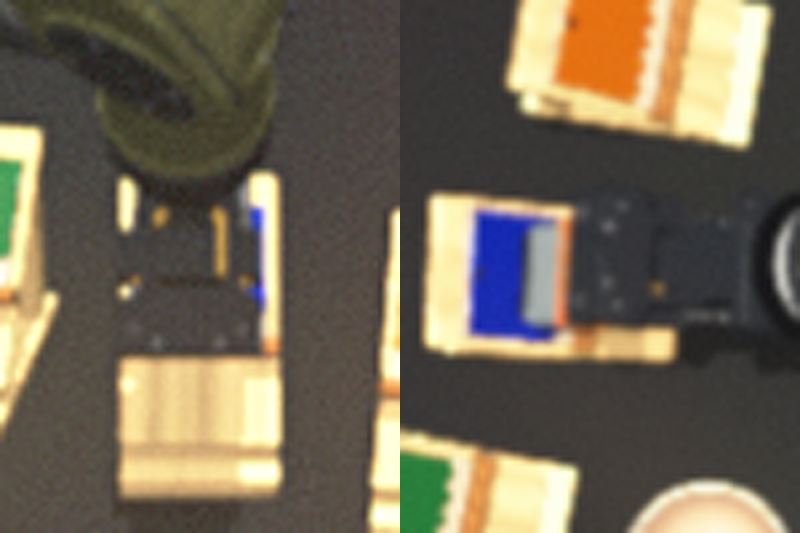

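The stripe sits exactly where predicted in the top view (169.6 against 169.6). The reader is still, square and about 20 mm off the middle of the tile, touching nothing. I hand in.

```bash
python3 -c "
from plant import *
print(finish_job())"
```

```text
the job is handed in; nothing more can be done
None
```

I pressed the reader's button home with the stylus and stood the stylus back in its hole, all the way down. The reader is now held still, square to the blue tile and about 20 mm off its middle, to within a few mm as measured by the cameras; the job is handed in, with no verdict returned.

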